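# Park the chopping board in its corner stop

## Robot

A 6-joint arm with a two-finger parallel gripper is mounted at the origin on the work surface. World frame = base frame: x ahead of the robot, y to its left, z up, the work surface at z = 0. Lengths are in m, angles in rad, forces in N, time in s.
With the tool pointing down it reaches from about 0.225 to 0.875 m from the base axis. Payload 3.4 kg.
Tool frame: the origin (TCP) lies at the very end of the fingers, on their centre line; the grasp point (between the pads) lies 19 mm behind it; z points along the fingers, y is the line along which they close (so a half turn about z gives the same grasp; the last joint's range is limited). The gripper opens to 85 mm and grips with 20 to 120 N. Pads are 22 mm wide; open, the fingers measure 114 mm over their backs; the gripper's body (76 mm by 85 mm) begins 54 mm behind the grasp point. The pads swing forward as they close: fully open they stand 13 mm farther back than shut.
Start: joints at [1.199, 0.276, 1.505, -0, 1.361, -0.121], TCP at [0.143, 0.557, 0.231] pointing down, gripper open.
Joint ranges: [-2.89, 2.89], [-0.75, 2.08], [0.22, 2.7], [-1.18, 4.32], [0.11, 2.71], [-2.7, 2.7]. Speed limits (rad/s): [2.57, 2.57, 3.14, 3.14, 3.14, 3.14].

## Interface

Orientations are given as a unit quaternion [w, x, y, z].
In Python, from rig import manip, get_image, camera_info gives the robot as it stands. The module is installed in compiled form; this text tells all that it offers.
- The arm moves only by the shell command python3 -m crank 'ROWS' [FORCE]. ROWS is a JSON object of lists of equal length, an entry for each row: "translation": the shift along the tool's x, y, z in mm, a list of three; "roll": the turn about the tool's z in rad; "fingers": the opening, from 0 (shut) to 1 (fully open). A call has 1 to 8 rows; each row shifts and turns the commanded pose from where the row before left it, along the tool's axes as they then stand; what a row does not reach is not made up. A row lasts 1/10 s, in which the tool goes at most 50 mm and 8.59 degrees, less where a joint would pass 70% of its speed; a pose out of reach is approached as far as the arm can. A call is refused whole if a number of a shift passes 50 or a number of a turn 0.15, either way. A call with a gripper value outside its range is refused whole. The fingers move at their own pace and stop on an object; FORCE is the grip in N (left out, the last holds). Time passes only in rows, so rows that do not move let the fingers close. It gives the time, the measured TCP pose, the force, the opening and the grip force at its end, in the units of the state.
- manip.get_state(): the state, without advancing time (a new reading comes with each control period).
- get_image(name): name is "side" or "top" or "wrist"; returns the picture (480x640x3 uint8, blue, green, red); there is no depth.
- camera_info(name): a dict with "mtx" (3x3 intrinsics, pixels), "rvec" (rotation vector, rad) and "tvec" (3), from world to camera coordinates, as OpenCV has them. Camera axes: x right, y down, z forward; pixel columns grow to the right and rows downward; lengths in m; the calibration is good to about 2 mm. A picture is of the moment at which its call begins: read the wrist's pose just before it. camera_info takes no time and is no camera call; for the wrist camera it gives the pose at the moment of the call.
- manip.sign_off(): hands the job in; it is judged then, once.
The state is a dict: "clock": time; "qpos": joint angles; "qd": joint speeds; "effort": joint torques, N m; "position": TCP position; "ee_rot": TCP orientation; "contact_force": force on the tool from outside, world axes, zero at the start; "moment": the same for the moment, N m; "width": finger opening in m; "gripper_force": force on a finger pad.
Only numpy, scipy, OpenCV 4.12 (cv2) and the standard library are available. Lean on these libraries where they do the work, as an engineer would, in place of code of your own. Each camera call takes 0.05 s, during which the arm holds its last target. There are 200 camera calls.

## Task

Slide the loose wooden chopping board across the worktop into the L-shaped oak corner stop, so that it lies flat and square in the corner with one long edge flush against the longer rail and one short end flush against the shorter rail. Leave the jar, the bowl and the pepper mill standing where they are, and let go of the board.

Things in the scene. Friction and masses are not known exactly. Their poses are not given: they have to be found in the camera images.
- corner_stop: Oak L-shaped stop fixed to the worktop; rails 18 mm thick, 30 mm high. Origin: inner corner at worktop height, z up. Longer rail: inner face is the plane x=0, running 260 mm from the corner towards -y, wood on the +x side. Shorter rail: inner face is y=0, running 200 mm towards -x, wood on the +y side. The board belongs in the open quarter x<0, y<0. Yaw -0.15 to 0.35 rad.
- board: Loose pale wooden block with two dark strips, 110 mm (x) by 160 mm (y) by 22 mm thick, about 0.4 kg, too wide to grasp across. Starts flat in the open quarter, its centre 30 to 70 mm short of home along each axis, turned up to 0.4 rad. Origin: centre of its underside, z up. Fully home: origin at x=-55 mm, y=-80 mm in the stop's frame, axes parallel to the stop's, either way round.
- jar: Bystander: closed glass jar with a wooden lid, 76 mm across, 110 mm tall, loose, standing outside the shorter rail (its centre about 95 mm from the inner face). Origin: centre of its underside.
- bowl: Bystander: white ceramic bowl, 100 mm across, 45 mm tall, loose, standing outside the longer rail (its centre about 85 mm from the inner face). Origin: centre of its underside.
- mill: Bystander: dark wooden pepper mill, 56 mm across, 155 mm tall, loose, standing to the right of the board, at y -0.43 to -0.38 m in the stop's frame. Origin: centre of its underside.

How it is judged:
At the end, for the whole second after the job is handed in: The board lies flat on the worktop, at rest, its centre within 3.5 mm of fully home both ways (55 mm from the longer rail, 80 mm from the shorter rail) and its edges within 2 degrees of the rails (x of board in the frame of corner_stop between -0.0585 and -0.0515 m and y of board in the frame of corner_stop between -0.0835 and -0.0765 m and angle between the x axis of board and the x axis of corner_stop, either way round below 0.035 rad and angle between board's own z axis and vertical below 0.03 rad and height (world z) of board below 0.004 m and linear speed of board below 0.01 m/s); the robot touches nothing.
It fails at once if the jar is pushed more than 20 mm or tipped (distance of jar from where it was at the start of the episode above 0.02 m or angle between jar's own z axis and vertical above 0.35 rad).
It fails at once if the bowl is pushed more than 20 mm or tipped (distance of bowl from where it was at the start of the episode above 0.02 m or angle between bowl's own z axis and vertical above 0.35 rad).
It fails at once if the pepper mill is pushed more than 20 mm or tipped (distance of mill from where it was at the start of the episode above 0.02 m or angle between mill's own z axis and vertical above 0.35 rad).
It also fails if it takes over 64 s, if anything falls off the work surface, if the arm or the gripper's body presses on something with over 40 N, if the wrist force passes 120 N, or if a joint passes its speed limit or range.

## Working session

There is one attempt and no reset: what is moved stays moved. The work goes in short steps, Python scripts to look and compute and a shell command to move; the robot and the scene stay as the last step left them, time stands still between calls to the robot, and variables do not carry over. Pictures are saved under pics/ and viewed, at most 10 in all, crops included, and the job is handed in when it is done.

```bash
mkdir -p pics; python3 - <<'E'
from rig import manip,get_image,camera_info
import cv2
s=manip.get_state();print(s)
for n in("top","side"):
    cv2.imwrite(f"pics/{n}0.png",get_image(n));c=camera_info(n);print(n,c)
E
```

```text
{'clock': 0.0, 'qpos': array([ 1.19900998e+00,  2.76618550e-01,  1.50615889e+00, -2.56071804e-05,
        1.36066747e+00, -1.20992779e-01]), 'qd': array([-0.00044384, -0.00117057, -0.00012232,  0.00040965, -0.00102183,
        0.00106625]), 'effort': array([-7.79829297e-04, -4.16775835e+01, -2.45807970e+01, -2.66126654e-04,
        1.07564570e-02, -1.14701773e-06]), 'position': array([0.14251588, 0.55651254, 0.230416  ]), 'ee_rot': array([-2.13744979e-04,  1.25065696e-01,  9.92148030e-01, -9.01211472e-04]), 'contact_force': array([-0.21211619, -0.61971798, -0.33757902]), 'moment': array([-0.01435747,  0.01455771,  0.02650098]), 'gripper_force': 0.0, 'width': 0.0857080021944737}
top {'mtx': array([[441.097818  ,   0.        , 316.49643987],
       [  0.        , 441.097818  , 236.5863549 ],
       [  0.        ,   0.        ,   1.        ]]), 'rvec': array([ 2.15353279, -2.10604907,  0.18776172]), 'tvec': array([-0.04735943,  0.60430039,  0.76234507])}
side {'mtx': array([[593.29355356,   0.        , 312.34259317],
       [  0.        , 593.29355356, 243.22238431],
       [  0.        ,   0.        ,   1.        ]]), 'rvec': array([ 2.21125584, -0.11628637,  0.04523336]), 'tvec': array([-0.62701989,  0.0743921 ,  1.12533218])}
```

View pics/top0.png

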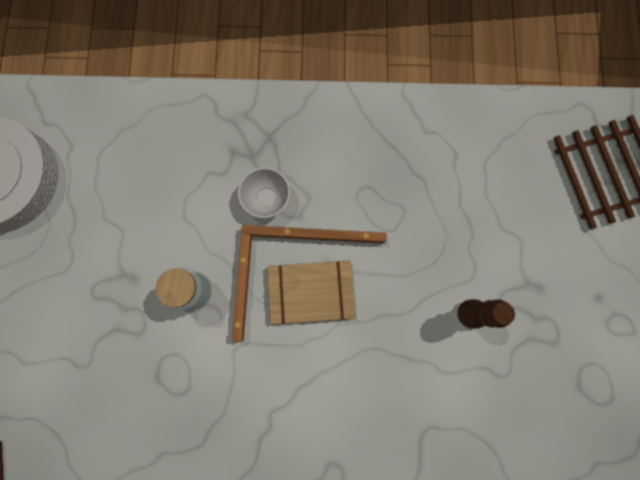

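The top view shows the stop with its corner near (250,238), the board near (311,292), the bowl at (264,193), the jar at (178,290) and the mill base near (470,313). I'll enlarge it next.

```bash
python3 - <<'E'
import cv2
im=cv2.imread("pics/top0.png")[215:355,220:400]
cv2.imwrite("pics/crop0.png",cv2.resize(im,None,fx=4,fy=4,interpolation=cv2.INTER_CUBIC))
E
cat > h.py <<'E'
from rig import manip,get_image,camera_info
import cv2,numpy as np
def px2w(n,uv,z,c=None):
    c=c or camera_info(n);R=cv2.Rodrigues(c["rvec"])[0];t=np.ravel(c["tvec"])
    uv=np.atleast_2d(uv).astype(float)
    d=np.c_[uv,np.ones(len(uv))]@np.linalg.inv(c["mtx"]).T@R
    o=-R.T@t
    return o+d*((z-o[2])/d[:,2])[:,None]
def w2px(n,P,c=None):
    c=c or camera_info(n)
    return cv2.projectPoints(np.atleast_2d(P).astype(float),c["rvec"],c["tvec"],c["mtx"],None)[0][:,0]
E
```

```text
(no output)
```

View pics/crop0.png

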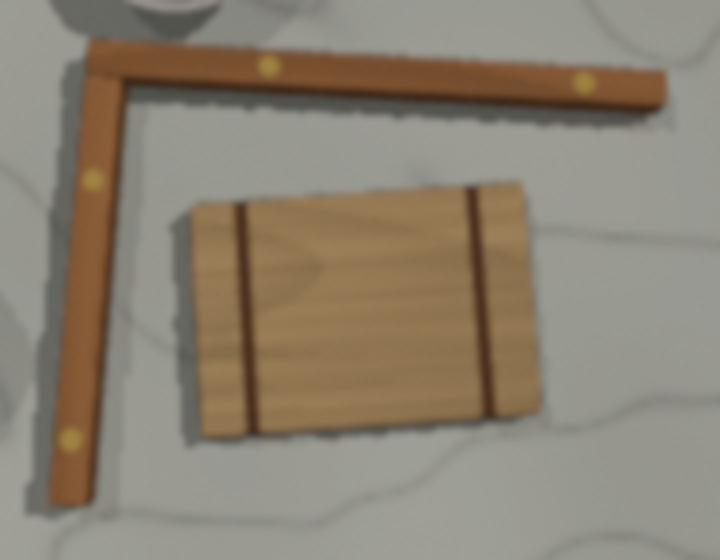

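```bash
python3 - <<'E'
from h import *
f=lambda p:np.array([220-.375,215-.375])+np.array(p)/4
r=px2w("top",f([(88,40),(665,70),(50,503)]),.03);print(r.round(4))
b=px2w("top",f([(192,205),(522,182),(540,410),(203,437)]),.022);print(b.round(4))
d=r[1]-r[0];yaw=np.arctan2(-d[0],-d[1])
yaw=np.arctan2(d[0],-d[1]);print("len",np.linalg.norm(d),np.linalg.norm(r[2]-r[0]))
e2=r[2]-r[0]; print("yaw from long",yaw,"short",np.arctan2(-e2[1],-e2[0]))
x=np.array([np.cos(yaw),np.sin(yaw),0]);y=np.array([-x[1],x[0],0])
o=r[0]-.018*x-.018*y;print("corner",o.round(4))
print("sides",[np.linalg.norm(b[i]-b[i-1]).round(4) for i in range(4)])
for q in b: print(((q-o)@x).round(4),((q-o)@y).round(4))
c=b.mean(0);print("c",c.round(4),(c-o)@x,(c-o)@y)
e=b[0]-b[1];print("board yaw",np.arctan2(-e[0],e[1])); e=b[0]-b[3];print(np.arctan2(e[1],e[0]))
print("mill",px2w("top",[(470,313)],0),"jar",px2w("top",[(177,288)],.11),"bowl",px2w("top",[(264,193)],.045))
E
```

```text
[[ 0.6293  0.1097  0.03  ]
 [ 0.6209 -0.1659  0.03  ]
 [ 0.4135  0.1159  0.03  ]]
[[ 0.5522  0.0576  0.022 ]
 [ 0.5667 -0.0988  0.022 ]
 [ 0.4602 -0.1081  0.022 ]
 [ 0.4444  0.0481  0.022 ]]
len 0.2756892070375604 0.21588290542429903
yaw from long -0.030369179101182787 short -0.028668050677664727
corner [0.6108 0.0922 0.03  ]
sides [np.float64(0.1082), np.float64(0.1571), np.float64(0.1069), np.float64(0.157)]
-0.0575 -0.0364
-0.0382 -0.1923
-0.1444 -0.2048
-0.1649 -0.0492
c [ 0.5059 -0.0253  0.022 ] -0.10127763520110158 -0.12067167495381324
board yaw 0.09230373128132464
0.08853066192720656
mill [[ 0.47273128 -0.33083617  0.        ]] jar [[0.50205495 0.19867052 0.11      ]] bowl [[0.68850953 0.06773142 0.045     ]]
```

```bash
python3 -m crank '{"translation":[[0,0,0],[0,0,0],[0,-30,0],[-18,-36,0],[-18,-36,0],[-18,-36,0],[-18,-36,0],[-18,-36,0]],"roll":[-0.11,-0.11,0,0,0,0,0,0],"fingers":[1,1,1,1,1,1,1,1]}' 40; python3 -m crank '{"translation":[[-18,-36,0],[-18,-36,0],[-18,-36,0],[-18,-36,0],[-18,-36,0],[-18,-36,0],[-18,-36,0],[-18,-36,0]],"roll":[0,0,0,0,0,0,0,0],"fingers":[1,1,1,1,1,1,1,1]}'; cat >> h.py <<'E'
O=np.array([.6108,.0922]);YAW=-.030
X=np.array([np.cos(YAW),np.sin(YAW)]);Y=np.array([-X[1],X[0]])
def st():
    from scipy.spatial.transform import Rotation as R
    s=manip.get_state();p=s["position"];q=s["ee_rot"]
    ty=R.from_quat([q[1],q[2],q[3],q[0]]).as_matrix()[:,1]
    d=p[:2]-O
    print("t",s["clock"].round(2) if hasattr(s["clock"],"round") else s["clock"],"stop xy mm",(d@X*1e3).round(1),(d@Y*1e3).round(1),"z",(p[2]*1e3).round(1),"yerr",(np.arctan2(ty[1],ty[0])-np.pi/2-YAW).round(4),"F",s["contact_force"].round(1))
E
python3 -c "from h import *;st()"
```

```text
clock: 0.9
position: [0.2264, 0.3427, 0.231]
ee_rot: [-0.0, 0.015, 1.0, -0.0]
contact_force: [0.2, -0.5, 0.2]
width: 0.0855
gripper_force: 0.0
clock: 1.7
position: [0.3614, 0.0505, 0.2312]
ee_rot: [0.0, 0.016, 1.0, 0.0]
contact_force: [1.3, -0.1, -0.5]
width: 0.0854
gripper_force: 0.0
t 1.7 stop xy mm -248.1 -49.2 z 231.2 yerr -0.0012 F [ 1.3 -0.1 -0.5]
```

```bash
python3 -m crank '{"translation":[[20,-35,30],[20,-36,30],[0,0,40],[0,0,40],[0,0,40],[0,0,20],[0,0,12],[0,0,8]],"roll":[0,0,0,0,0,0,0,0],"fingers":[1,1,1,1,1,1,1,1]}' >/dev/null; python3 -m crank '{"translation":[[0,0,4],[0,0,2],[0,0,0]],"roll":[0,0,0],"fingers":[1,1,1]}' >/dev/null; python3 - <<'E'
from h import *
st()
cv2.imwrite("pics/s1.png",get_image("side"))
E
```

```text
t 2.8 stop xy mm -287.4 -117.8 z 6.2 yerr -0.0007 F [ 0.2 -0.3 -0.3]
```

View pics/s1.png

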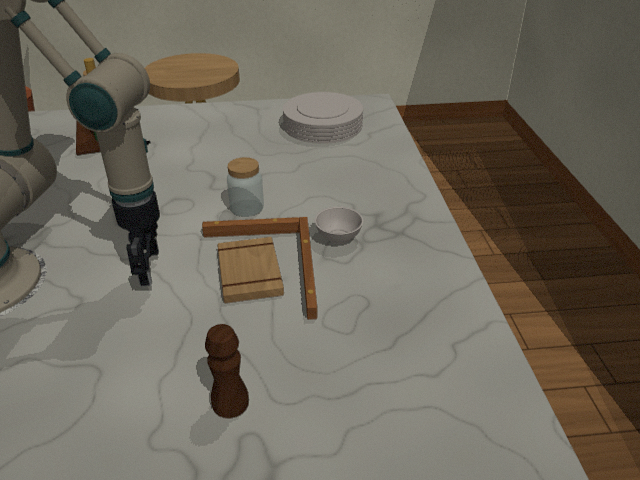

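The side view shows the open fingers clear behind the board, with the near fingertip at about (146,285). The board and the bystanders are untouched. Next I'll check the tip's height against the projection.

```bash
python3 - <<'E'
from h import *
for yy in(-166,-175):
  for z in(0,6,13,19):
    p=O+X*-.2874+Y*yy/1e3
    print(yy,z,w2px("side",[*p,z/1e3]).round(1))
im=cv2.imread("pics/s1.png")[210:320,90:230]
cv2.imwrite("pics/s1c.png",cv2.resize(im,None,fx=5,fy=5,interpolation=cv2.INTER_CUBIC))
E
```

```text
-166 0 [[148.2 292.8]]
-166 6 [[147.6 290.3]]
-166 13 [[147.  287.5]]
-166 19 [[146.4 285. ]]
-175 0 [[147.5 296. ]]
-175 6 [[146.9 293.6]]
-175 13 [[146.2 290.7]]
-175 19 [[145.6 288.2]]
```

View pics/s1c.png

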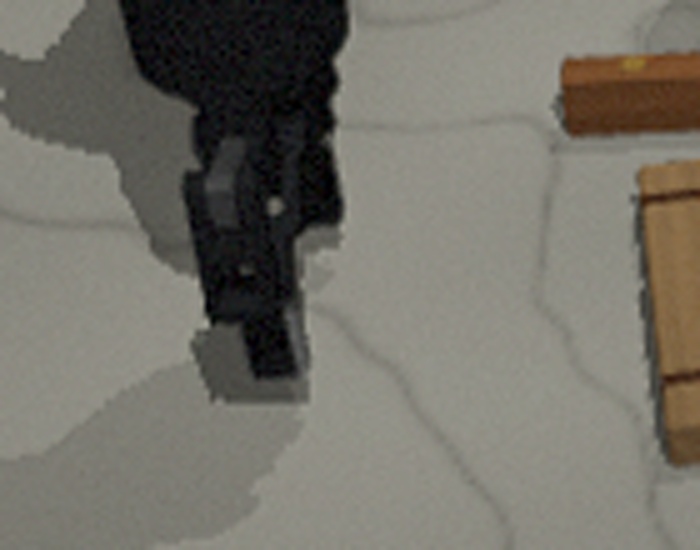

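```bash
python3 -m crank '{"translation":[[0,0,0],[0,0,0],[-30,0,0],[-30,0,0],[-30,0,0],[-10,0,0],[-5,0,0],[-5,0,0]],"roll":[0,0,0,0,0,0,0,0],"fingers":[0.5,0.5,0.5,0.5,0.5,0.5,0.5,0.5]}'; python3 -m crank '{"translation":[[-5,0,0],[-5,0,0],[-5,0,0],[-5,0,0],[-5,0,0],[-5,0,0],[-5,0,0],[-5,0,0]],"roll":[0,0,0,0,0,0,0,0],"fingers":[0.5,0.5,0.5,0.5,0.5,0.5,0.5,0.5]}' ; python3 - <<'E'
from h import *
st()
cv2.imwrite("pics/t2.png",cv2.resize(get_image("top")[205:355,210:400],None,fx=4,fy=4,interpolation=cv2.INTER_CUBIC))
E
```

```text
clock: 3.65
position: [0.4277, -0.0198, 0.0057]
ee_rot: [-0.001, 0.015, 1.0, 0.0]
contact_force: [0.4, -0.3, -1.0]
width: 0.0428
gripper_force: 0.0
clock: 4.45
position: [0.4698, -0.0215, 0.0059]
ee_rot: [-0.0, 0.015, 1.0, 0.0]
contact_force: [-2.5, 0.1, 0.8]
width: 0.0427
gripper_force: 1.5
t 4.45 stop xy mm -137.5 -117.9 z 5.9 yerr -0.0009 F [-2.5  0.1  0.8]
```

View pics/t2.png

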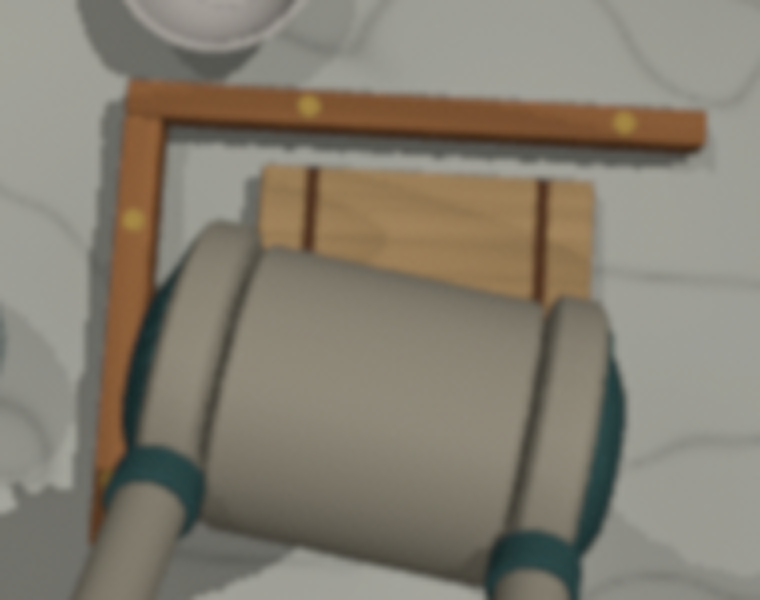

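The crop shows the board now square to the long rail. Its top edge runs from (262,165) to (592,183), with a gap to the rail. I'll continue slowly.

```bash
python3 -m crank '{"translation":[[-4,0,0],[-4,0,0],[-3,0,0],[-2,0,0]],"roll":[0,0,0,0],"fingers":[0.5,0.5,0.5,0.5]}'; for i in 1; do python3 -m crank '{"translation":[[-1,0,0],[-1,0,0]],"roll":[0,0],"fingers":[0.5,0.5]}';done; python3 -c "from h import *;st()"
```

```text
clock: 4.9
position: [0.4833, -0.0219, 0.006]
ee_rot: [0.001, 0.015, 1.0, -0.0]
contact_force: [-2.2, -0.1, 1.0]
width: 0.0429
gripper_force: 1.5
clock: 5.1
position: [0.4839, -0.0219, 0.006]
ee_rot: [-0.001, 0.015, 1.0, 0.0]
contact_force: [-3.3, -1.2, 3.1]
width: 0.0426
gripper_force: 2.0
t 5.1 stop xy mm -123.4 -117.9 z 6.0 yerr -0.0007 F [-3.3 -1.2  3.1]
```

```bash
python3 -m crank '{"translation":[[-1,0,0],[-1,0,0]],"roll":[0,0],"fingers":[0.5,0.5]}';python3 -m crank '{"translation":[[-1,0,0],[0,0,0]],"roll":[0,0],"fingers":[0.5,0.5]}'; python3 -m crank '{"translation":[[-1,0,0],[0,0,0]],"roll":[0,0],"fingers":[0.5,0.5]}'; python3 -c "from h import *;st()"
```

```text
clock: 5.3
position: [0.4867, -0.0219, 0.006]
ee_rot: [0.0, 0.015, 1.0, 0.0]
contact_force: [-2.2, -0.3, -0.6]
width: 0.0428
gripper_force: 1.2
clock: 5.5
position: [0.4877, -0.022, 0.006]
ee_rot: [0.0, 0.015, 1.0, 0.0]
contact_force: [-2.6, -0.4, -0.1]
width: 0.0428
gripper_force: 1.4
clock: 5.7
position: [0.4877, -0.022, 0.006]
ee_rot: [-0.001, 0.015, 1.0, 0.0]
contact_force: [-4.2, -0.1, 3.5]
width: 0.0425
gripper_force: 2.5
t 5.7 stop xy mm -119.6 -117.8 z 6.0 yerr -0.0007 F [-4.2 -0.1  3.5]
```

```bash
python3 -m crank '{"translation":[[-1,0,0],[0,0,0]],"roll":[0,0],"fingers":[0.5,0.5]}';python3 -m crank '{"translation":[[-1,0,0],[0,0,0]],"roll":[0,0],"fingers":[0.5,0.5]}'; python3 -m crank '{"translation":[[-1,0,0],[0,0,0]],"roll":[0,0],"fingers":[0.5,0.5]}'; python3 -c "from h import *;st()"
```

```text
clock: 5.9
position: [0.4877, -0.0219, 0.0059]
ee_rot: [-0.002, 0.015, 1.0, 0.0]
contact_force: [-7.3, -0.9, 5.0]
width: 0.0428
gripper_force: 3.3
clock: 6.1
position: [0.4877, -0.0219, 0.0058]
ee_rot: [-0.003, 0.015, 1.0, 0.0]
contact_force: [-8.0, 0.0, 5.2]
width: 0.0427
gripper_force: 4.1
clock: 6.3
position: [0.4877, -0.0219, 0.0057]
ee_rot: [-0.004, 0.015, 1.0, 0.0]
contact_force: [-8.9, -1.2, 6.3]
width: 0.0429
gripper_force: 4.9
t 6.3 stop xy mm -119.7 -117.7 z 5.7 yerr -0.0004 F [-8.9 -1.2  6.3]
```

```bash
python3 -m crank '{"translation":[[5,0,0],[15,0,0],[0,0,-30],[0,0,-30],[0,-40,0],[0,-40,0],[-10,-35,0],[-35,0,0]],"roll":[0,0,0,0,0,0,0,0],"fingers":[0.5,0.5,0.5,0.5,0,0,0,0]}' >/dev/null; python3 -m crank '{"translation":[[-35,0,0],[0,0,0],[0,0,0]],"roll":[0,0,0],"fingers":[0,0,0]}'; python3 - <<'E'
from h import *
st()
cv2.imwrite("pics/t3.png",cv2.resize(get_image("top")[205:355,210:400],None,fx=4,fy=4,interpolation=cv2.INTER_CUBIC))
E
```

```text
clock: 7.4
position: [0.5497, -0.1394, 0.066]
ee_rot: [0.001, 0.015, 1.0, -0.0]
contact_force: [0.3, -0.1, 0.2]
width: -0.0003
gripper_force: 0.0
t 7.4 stop xy mm -54.2 -233.3 z 66.0 yerr -0.0004 F [ 0.3 -0.1  0.2]
```

View pics/t3.png

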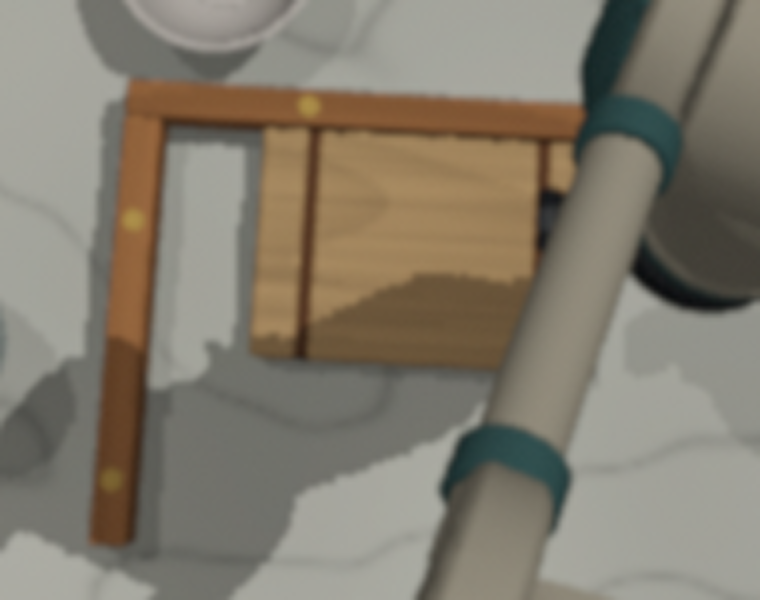

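The crop shows the board flush on the long rail. Its left end at about (258,240) is roughly 42 mm from the short rail. I'll descend beyond the free end and push +y.

```bash
python3 -m crank '{"translation":[[0,-6,20],[0,0,20],[0,0,12],[0,0,6],[0,0,0]],"roll":[0,0,0,0,0],"fingers":[0,0,0,0,0]}'; python3 -m crank '{"translation":[[0,5,0],[0,5,0],[0,5,0],[0,5,0],[0,5,0],[0,5,0],[0,5,0],[0,5,0]],"roll":[0,0,0,0,0,0,0,0],"fingers":[0,0,0,0,0,0,0,0]}';python3 -c "from h import *;st()"
```

```text
clock: 7.95
position: [0.547, -0.1446, 0.0075]
ee_rot: [-0.001, 0.015, 1.0, 0.0]
contact_force: [0.3, 0.6, -0.5]
width: 0.0001
gripper_force: 0.0
clock: 8.75
position: [0.5494, -0.1053, 0.0085]
ee_rot: [0.0, 0.015, 1.0, -0.001]
contact_force: [-0.2, -4.1, 3.6]
width: -0.0002
gripper_force: 2.6
t 8.75 stop xy mm -55.4 -199.3 z 8.5 yerr -0.0003 F [-0.2 -4.1  3.6]
```

```bash
python3 -m crank '{"translation":[[0,5,0],[0,5,0],[0,4,0],[0,4,0],[0,2,0],[0,1,0],[0,1,0]],"roll":[0,0,0,0,0,0,0],"fingers":[0,0,0,0,0,0,0]}'; python3 -m crank '{"translation":[[0,1,0],[0,0,0]],"roll":[0,0],"fingers":[0,0]}';python3 -m crank '{"translation":[[0,1,0],[0,0,0]],"roll":[0,0],"fingers":[0,0]}';python3 -m crank '{"translation":[[0,1,0],[0,0,0]],"roll":[0,0],"fingers":[0,0]}';python3 -c "from h import *;st()"
```

```text
clock: 9.45
position: [0.5501, -0.0833, 0.0084]
ee_rot: [0.0, 0.015, 1.0, -0.0]
contact_force: [-0.8, -5.3, 4.8]
width: 0.0003
gripper_force: 2.8
clock: 9.65
position: [0.5501, -0.0822, 0.0083]
ee_rot: [0.0, 0.015, 1.0, -0.0]
contact_force: [-0.3, -5.1, 3.7]
width: 0.0001
gripper_force: 2.5
clock: 9.85
position: [0.5502, -0.0811, 0.0082]
ee_rot: [0.0, 0.015, 1.0, -0.0]
contact_force: [0.2, -5.0, 3.3]
width: 0.0002
gripper_force: 2.4
clock: 10.05
position: [0.5502, -0.08, 0.0081]
ee_rot: [0.0, 0.015, 1.0, 0.0]
contact_force: [-0.5, -4.5, 3.2]
width: -0.0001
gripper_force: 2.3
t 10.05 stop xy mm -55.4 -173.9 z 8.1 yerr -0.0009 F [-0.5 -4.5  3.2]
```

```bash
for i in 1; do python3 -m crank '{"translation":[[0,1,0],[0,1,0],[0,0,0]],"roll":[0,0,0],"fingers":[0,0,0]}';python3 -m crank '{"translation":[[0,1,0],[0,1,0],[0,0,0]],"roll":[0,0,0],"fingers":[0,0,0]}';done;python3 -c "from h import *;st()"
```

```text
clock: 10.35
position: [0.55, -0.0781, 0.0081]
ee_rot: [0.0, 0.015, 1.0, -0.0]
contact_force: [-0.1, -5.5, 3.4]
width: 0.0001
gripper_force: 2.8
clock: 10.65
position: [0.5503, -0.0779, 0.0081]
ee_rot: [0.0, 0.014, 1.0, -0.002]
contact_force: [-0.3, -11.6, 2.4]
width: -0.0001
gripper_force: 5.6
t 10.65 stop xy mm -55.4 -171.8 z 8.1 yerr 0.0011 F [ -0.3 -11.6   2.4]
```

```bash
python3 -m crank '{"translation":[[0,1,0],[0,1,0],[0,0,0]],"roll":[0,0,0],"fingers":[0,0,0]}';  python3 -m crank '{"translation":[[0,-5,0],[0,-15,0],[0,0,-30],[0,0,-30],[40,0,0],[50,0,0],[10,35,0],[0,35,0]],"roll":[0,0,0,0,0,0,0,0],"fingers":[0,0,0,0,0,0.5,0.5,0.5]}'; python3 -m crank '{"translation":[[0,36,0],[0,0,20],[0,0,20],[0,0,15],[0,0,7],[-5,0,0],[-10,0,0],[-5,0,0]],"roll":[0,0,0,0,0,0,0,0],"fingers":[0.5,0.5,0.5,0.5,0.5,0.5,0.5,0.5]}';python3 -c "from h import *;st()"
```

```text
clock: 10.95
position: [0.5503, -0.0778, 0.0082]
ee_rot: [0.0, 0.014, 1.0, -0.003]
contact_force: [-1.7, -16.9, 3.3]
width: 0.0002
gripper_force: 8.4
clock: 11.75
position: [0.4475, -0.0201, 0.0673]
ee_rot: [-0.002, 0.018, 1.0, 0.001]
contact_force: [1.2, 0.1, 0.7]
width: 0.0424
gripper_force: 0.0
clock: 12.55
position: [0.4753, 0.0142, 0.0068]
ee_rot: [0.002, 0.016, 1.0, -0.0]
contact_force: [-0.8, 0.1, -0.1]
width: 0.0426
gripper_force: 0.0
t 12.55 stop xy mm -133.1 -82.1 z 6.8 yerr -0.0013 F [-0.8  0.1 -0.1]
```

```bash
python3 -m crank '{"translation":[[-4,0,0],[-4,0,0],[-2,0,0],[-1,0,0],[-1,0,0],[-1,0,0],[0,0,0]],"roll":[0,0,0,0,0,0,0],"fingers":[0.5,0.5,0.5,0.5,0.5,0.5,0.5]}'; python3 -m crank '{"translation":[[-2,0,0],[-2,0,0],[-1,0,0],[0,0,0]],"roll":[0,0,0,0],"fingers":[0.5,0.5,0.5,0.5]}';python3 -c "from h import *;st()"
```

```text
clock: 13.25
position: [0.4857, 0.0141, 0.006]
ee_rot: [0.0, 0.015, 1.0, 0.0]
contact_force: [-0.4, -0.0, -0.0]
width: 0.0428
gripper_force: 0.0
clock: 13.65
position: [0.4888, 0.014, 0.0057]
ee_rot: [-0.002, 0.015, 1.0, 0.0]
contact_force: [-5.5, -0.8, 2.9]
width: 0.0427
gripper_force: 2.4
t 13.65 stop xy mm -119.6 -81.8 z 5.7 yerr -0.0007 F [-5.5 -0.8  2.9]
```

```bash
python3 -m crank '{"translation":[[-2,0,0],[0,0,0],[5,0,0],[15,0,0],[0,0,-30],[0,0,-45],[0,0,-45],[0,0,-45]],"roll":[0,0,0,0,0,0,0,0],"fingers":[0.5,0.5,0.5,0.5,0.5,0.5,0.5,0.5]}'; python3 -m crank '{"translation":[[10,0,-40],[10,40,0],[10,40,0],[10,40,0],[10,40,0],[10,40,0],[10,40,0],[10,40,0]],"roll":[0,0,0,0,0,0,0,0],"fingers":[0.5,0.5,0.5,0.5,0.5,0.5,0.5,0.5]}'; python3 -m crank '{"translation":[[0,40,0],[0,40,0],[0,0,0]],"roll":[0,0,0],"fingers":[0.5,0.5,0.5]}'
python3 - <<'E'
from h import *
st()
cv2.imwrite("pics/t4.png",cv2.resize(get_image("top")[205:355,210:400],None,fx=4,fy=4,interpolation=cv2.INTER_CUBIC))
E
```

```text
clock: 14.45
position: [0.4738, 0.0145, 0.1731]
ee_rot: [0.002, 0.015, 1.0, 0.0]
contact_force: [1.4, 0.1, -0.8]
width: 0.0429
gripper_force: 0.0
clock: 15.25
position: [0.4018, 0.2992, 0.2115]
ee_rot: [0.002, 0.015, 1.0, 0.001]
contact_force: [-0.3, 0.9, -0.1]
width: 0.0426
gripper_force: 0.0
clock: 15.55
position: [0.4049, 0.3823, 0.2111]
ee_rot: [0.002, 0.013, 1.0, 0.003]
contact_force: [-0.5, -0.0, -0.3]
width: 0.0425
gripper_force: 0.0
t 15.55 stop xy mm -214.5 283.8 z 211.1 yerr 0.0034 F [-0.5 -0.  -0.3]
```

View pics/t4.png

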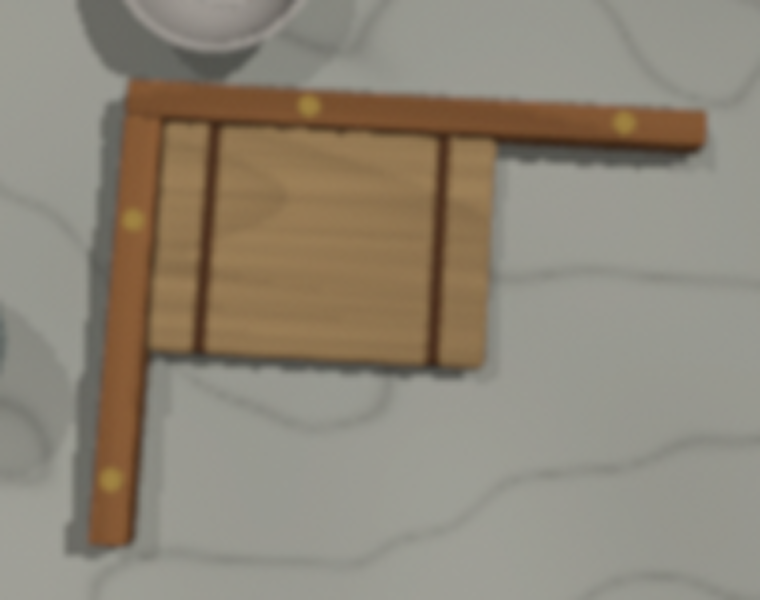

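The board sits flush in the corner. Its long edge (165,122)–(493,140) lies against the long rail and its left end (165,122)–(150,350) lies against the short rail, with no visible gaps. The robot is clear.

```bash
python3 -c "
from rig import manip
print(manip.sign_off())"
```

```text
the job is handed in; nothing more can be done
None
```

The board is in the corner stop, flush with both rails in the last top picture, and I let go of it, kept clear of the jar, bowl and mill, and handed the job in at about 15.6 s; no verdict came back.

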